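# Turn a proud tube adapter until it drops into its keyed well

## Task

One of the two round tube adapters on the bench was put into its well askew and stands proud, its two lugs riding on the rim. Take it by its grip bar and, pressing only lightly and without lifting it out, turn it until the lugs drop into the slots and it sits fully home, flush with the rim like its neighbour; then let go. Leave the neighbouring adapter and the other things on the bench as they are.

Things in the scene. Friction and masses are not known exactly. Their poses are not given: they have to be found in the camera images.
- adapter: The adapter to seat: aluminium cylinder, 62 mm across, 32 mm high, 0.25 kg. Two lugs along own +x and -x reach 46 mm from its axis, 16 mm wide, 12 mm high, tops level with its top. Origin: centre of underside, z up. At the start 20 mm above the station's origin, lugs on the rim, 40 to 75 degrees off the slots; home: 8 mm. Either lug fits either slot. It turns freely, drops by its weight.
- adapter_bar (a point): Centre of the top edge of its black grip bar, 64 mm above the adapter's origin, on its axis. The bar is 48 mm long along the adapter's x (in line with the lugs), 14 mm thick along its y, and stands 32 mm high on the adapter's flat top with the six small tube holes. Axes as the adapter's.
- station: Fixed well of that adapter: grey, round, 108 mm outside, 40 mm high, on a 126 x 126 x 8 mm base plate. Origin: centre of underside, on the bench, z up. The well is 66 mm wide, 32 mm deep. Two slots along own +x and -x, 32 mm wide, 14 mm deep, cut through its wall; lugs within about 9 degrees of them drop in. Home, the adapter's top and lugs are flush with the rim.
- adapter_b: The neighbour: an equal adapter that already sits home, flush with its rim, in the well of the second station. Same size, origin and axes. To be left alone.
- station_b: The second, equal station, fixed, which holds the neighbour. Same size, origin and axes.
- petri_dish: A bystander, loose: round white petri dish, 62 mm across, 16 mm high. Origin: centre of the underside. The one nearest the stations; a like one stands far back on the left.
- beaker: A bystander, loose: clear plastic beaker, 50 mm across, 68 mm high. Origin: centre of the underside. The one nearest the stations; a like one stands far back on the left.
- countdown: A bystander, loose: small white bench timer with three keys, 58 x 66 x 18 mm. Origin: centre of the underside. The one nearest the stations; a like one stands far back on the left.
Not all that is in view belongs to the job. What is shaped like the adapter but orange, purple or yellow is not meant.

How it is judged:
At the end, for the whole second after the job is handed in: The adapter sits home in its station: its origin less than 11 mm above the station's origin (8 mm is home), within 6 mm of the well's centre, lugs within 15 degrees of the slots, upright within about 4.5 degrees, at rest and released; the neighbour still sits home (z of adapter in the frame of station below 0.011 m and horizontal distance between adapter and station below 0.006 m and angle between the x axis of adapter and the x axis of station, either way round below 0.26 rad and angle between adapter's own z axis and vertical below 0.08 rad and linear speed of adapter below 0.02 m/s and z of adapter_b in the frame of station_b below 0.011 m); the robot touches nothing.
It fails at once if the adapter is lifted out of its well (origin more than 36 mm above the station's origin) (z of adapter in the frame of station above 0.036 m).
It fails at once if the adapter is pressed hard against its station (more than 90 N, landing shock included) (contact force between adapter and station above 90 N).
It fails at once if the neighbouring adapter is moved more than 8 mm (distance of adapter_b from where it was at the start of the episode above 0.008 m).
It fails at once if a bystander is moved more than 20 mm (distance of any of petri_dish, beaker, countdown from where it was at the start of the episode above 0.02 m).
It also fails if it takes over 38 s, if anything falls off the work surface, if the arm or the gripper's body presses on something with over 40 N, if the wrist force passes 120 N, or if a joint passes its speed limit or range.

## Robot

A 6-joint arm with a two-finger parallel gripper is mounted at the origin on a cart in front of the work surface, level with it; the furniture and walls round the work are solid. World frame = base frame: x ahead of the robot, y to its left, z up, the work surface at z = 0. Lengths are in m, angles in rad, forces in N, time in s.
With the tool pointing down it reaches from about 0.275 to 0.875 m from the base axis. Payload 12.5 kg.
Tool frame: the origin (TCP) lies on the centre line of the jaws, within the pads' length; the fingertips stand 25 mm ahead of it and the grasp point (between the pads) lies 6 mm ahead of it; y points along the fingers, x is the direction in which the jaws open and shut, and the axes are right-handed (so a half turn about y gives the same grasp; the last joint's range is limited). The gripper opens to 85 mm and grips with 20 to 120 N. Pads are 22 mm wide; open, the fingers measure 114 mm over their backs; the gripper's body (76 mm by 85 mm) begins 54 mm behind the grasp point. The pads swing forward as they close: fully open they stand 13 mm farther back than shut.
Start: joints at [-1.352, 0.351, 1.652, -0, 1.139, -0.085], TCP at [0.165, -0.525, 0.256] pointing down, gripper open.
Joint ranges: [-2.75, 2.75], [-0.79, 2.1], [0.01, 2.65], [-1.57, 4.71], [0.07, 3.14], [-2.87, 2.87]. Speed limits (rad/s): [2.22, 2.22, 2.79, 3.14, 3.14, 3.14].

## Interface

Orientations are given as a 3x3 rotation matrix whose columns are the frame's x, y, z axes.
In Python, from cell import sense, read_camera, hand_in gives the robot as it stands.
- The arm moves only by the tool carry_out, never from a script. Its argument "steps" is one flat list of numbers, 5 for each row, row after row: the shift along the tool's x, y, z in m, then the turn about the tool's y in degrees, then the closure in counts, from 0 (fully open) to 255 (shut). A call has 1 to 10 rows; each row shifts and turns the commanded pose from where the row before left it, along the tool's axes as they then stand; what a row does not reach is not made up. A row lasts 1/8 s, in which the tool goes at most 62.5 mm and 10.7 degrees, less where a joint would pass 70% of its speed; a pose out of reach is approached as far as the arm can. A call with a gripper value outside its range is refused whole. The fingers move at their own pace and stop on an object; the grip force is fixed at half the most. Time passes only in rows, so rows that do not move let the fingers close. It gives the time, the measured TCP pose, the force and the opening at its end, in the units of the state.
- sense(): the state, without advancing time (a new reading comes with each control period).
- read_camera(name): name is "scene" or "top"; returns a dict with "frame" (420x560x3 uint8, red, green, blue), "fx", "fy", "cx", "cy" (pixels), "cam_to_world" (4x4, takes a point from camera to world coordinates). Camera axes: x right, y down, z forward; pixel columns grow to the right and rows downward; lengths in m; the calibration is good to about 2 mm. A picture is of the moment at which its call begins. There is no depth.
- hand_in(): hands the job in, once; it reports no verdict.
The state is a dict: "t": time; "joint_positions": joint angles; "dq": joint speeds; "tau": joint torques, N m; "tcp_pos": TCP position; "orientation": TCP orientation; "ft_force": force on the tool from outside, world axes, zero at the start; "wrist_torque": the same for the moment, N m; "width": opening from 0.0 (shut) to 1.0 (fully open).
Only numpy, scipy, OpenCV 4.12 (cv2) and the standard library are available. Lean on these libraries where they do the work, as an engineer would, in place of code of your own. Each camera call takes 0.05 s, during which the arm holds its last target.

## Working session

There is one attempt and no reset: what is moved stays moved. The work goes in short steps, Python scripts to look and compute and a tool call to move; the robot and the scene stay as the last step left them, time stands still between calls to the robot, and variables do not carry over. Pictures are saved under pics/ and viewed, and the job is handed in when it is done.

Besides the shell and the picture viewer there is one more tool, called after "Request:" as name(argument=value, ...), one argument or row to a line, values as JSON. carry_out: Moves the arm, as the interface text tells. Its arguments: {"type":"object","properties":{"steps":{"type":"array","items":{"type":"number"}}},"required":["steps"]}

```bash
mkdir -p pics; python3 - <<'E'
from cell import *
import cv2,numpy as np
s=sense()
print({k:np.round(v,3).tolist() for k,v in s.items()})
for n in("scene","top"):
    c=read_camera(n); cv2.imwrite(f"pics/{n}0.png",cv2.cvtColor(c["frame"],cv2.COLOR_RGB2BGR))
    print(n,c["fx"],c["fy"],c["cx"],c["cy"],np.round(c["cam_to_world"],4).tolist())
E
```

```text
{'t': 0.0, 'joint_positions': [-1.352, 0.351, 1.652, -0.0, 1.139, -0.085], 'dq': [0.002, -0.0, -0.001, -0.001, 0.0, -0.001], 'tau': [0.002, -50.611, -29.141, 0.0, 0.005, -0.0], 'tcp_pos': [0.164, -0.525, 0.256], 'orientation': [[0.299, -0.0, 0.954], [-0.954, 0.001, 0.299], [-0.001, -1.0, 0.0]], 'ft_force': [-0.692, 0.328, 0.042], 'wrist_torque': [0.011, 0.016, -0.028], 'width': 1.0}
scene 455.4496451717853 455.4496451717853 284.4231744701976 209.26977680947576 [[-0.8963, -0.2853, 0.3394, 0.2679], [-0.443, 0.6071, -0.6597, 0.7007], [-0.0178, -0.7417, -0.6705, 0.7292], [0.0, 0.0, 0.0, 1.0]]
top 522.0177646851722 522.0177646851722 277.3355120675625 210.35444695028133 [[0.0194, -0.9959, 0.0881, 0.5076], [-0.9997, -0.0179, 0.0169, 0.0438], [-0.0152, -0.0884, -0.996, 1.1326], [0.0, 0.0, 0.0, 1.0]]
```

View pics/scene0.png

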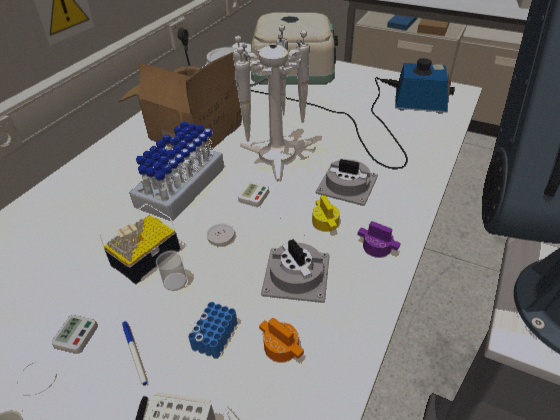

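View pics/top0.png

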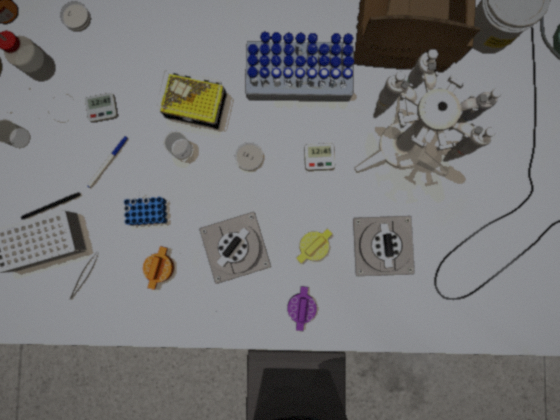

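The scene view shows two grey stations, at (297,265) and (348,178). In the top view they are at (235,247) and (385,245). I'll enlarge both to see which one stands proud.

```bash
python3 - <<'E'
import cv2,numpy as np
t=cv2.imread("pics/top0.png");s=cv2.imread("pics/scene0.png")
f=lambda i,u,v:cv2.resize(i[v-42:v+42,u-42:u+42],(390,294*390//390),interpolation=cv2.INTER_CUBIC) if 0 else cv2.resize(i[v-38:v+38,u-50:u+50],(400,300),interpolation=cv2.INTER_CUBIC)
cv2.imwrite("pics/z.png",np.vstack([np.hstack([f(t,235,247),f(t,385,245)]),np.hstack([f(s,297,265),f(s,348,178)])]))
E
```

```text
(no output)
```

View pics/z.png

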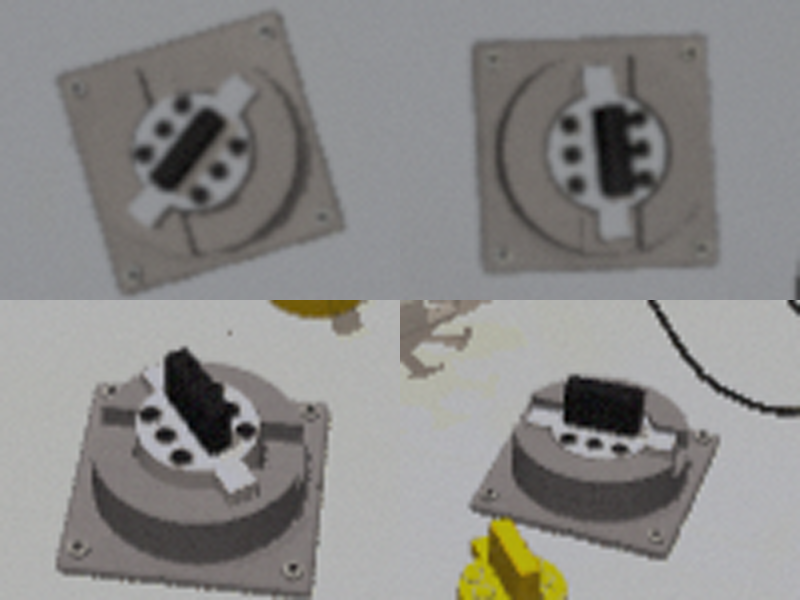

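The proud one is the top-view left station. In the scene zoom its lugs ride on the rim and both slots are empty. Next I measure it.

```bash
cat > h.py <<'E'
import cv2,numpy as np
from cell import *
def ray(c,u,v,z):
    M=c["cam_to_world"]; d=M[:3,:3]@np.array([(u-c["cx"])/c["fx"],(v-c["cy"])/c["fy"],1]); o=M[:3,3]
    return (o+d*(z-o[2])/d[2])
E
python3 - <<'E'
from h import *
c=read_camera("top"); im=c["frame"]; 
def P(cn,z): return np.array([ray(c,u,v,z)[:2] for u,v in cn])
for n,(u0,v0),dz in(("A",(235,247),.012),("B",(385,245),0)):
    x0,y0=u0-42,v0-42
    r=im[y0:y0+84,x0:x0+84]; g=r.astype(int)
    print(n,r[42,42],r[2,2],r[15,20])
    hsv=cv2.cvtColor(r,cv2.COLOR_RGB2HSV); val=g.max(2)
    # bar: very dark; take largest component near centre
    def big(m):
        k,l,st,ce=cv2.connectedComponentsWithStats(m.astype(np.uint8)); 
        i=1+np.argmax(st[1:,4]); return (l==i).astype(np.uint8)
    bar=cv2.morphologyEx((val<60).astype(np.uint8),cv2.MORPH_OPEN,np.ones((3,3)))
    bar=big(bar)
    # plate by warm tint
    t=g[:,:,0]-g[:,:,2]; print("tint bench/plate",t[2,2],t[15,20])
    for name,m,z in(("bar",bar,.072+dz),("plate",big(cv2.morphologyEx((t>3).astype(np.uint8),cv2.MORPH_CLOSE,np.ones((5,5)))),.008),("white",big((val>175)),.04+dz)):
        q=np.argwhere(m)[:,::-1]
        w=P(q+[x0,y0],z); rc=cv2.minAreaRect((w*1000).astype(np.float32)); 
        bx=cv2.boxPoints(rc); e=max([bx[1]-bx[0],bx[2]-bx[1]],key=np.linalg.norm)
        u,s,vt=np.linalg.svd(w-w.mean(0),full_matrices=False)
        print(name,m.sum(),"cen",w.mean(0).round(4),"rect",np.round(rc[0],1),np.round(rc[1],1),"yaw",np.degrees(np.arctan2(e[1],e[0])).round(1),"pca",np.degrees(np.arctan2(vt[0,1],vt[0,0])).round(1))
E
```

```text
A [37 35 33] [146 147 150] [143 144 148]
tint bench/plate -4 -5Traceback (most recent call last):
  File "<stdin>", line 17, in <module>
  File "<stdin>", line 12, in big
    return _wrapfunc(a, 'argmax', axis=axis, out=out, **kwds)
    return bound(*args, **kwds)
ValueError: attempt to get argmax of an empty sequence
```

```bash
cat > m.py <<'E'
from h import *
c=read_camera("top"); im=c["frame"]
def P(cn,z): return np.array([ray(c,u,v,z)[:2] for u,v in cn])
def big(m):
    k,l,st,ce=cv2.connectedComponentsWithStats(m.astype(np.uint8))
    if k<2: return m.astype(np.uint8)
    return (l==1+np.argmax(st[1:,4])).astype(np.uint8)
vis=[]
import sys
for n,(u0,v0),dz in(("A",(235,247),float(sys.argv[1])),("B",(385,245),0)):
    x0,y0=u0-42,v0-42
    r=im[y0:y0+84,x0:x0+84]; g=cv2.GaussianBlur(r,(3,3),0).astype(int); val=g.max(2)
    t=g[:,:,0]-g[:,:,2]
    print(n,"val pct",np.percentile(val,[5,50,90,99]))
    Y,X=np.mgrid[:84,:84]; near=np.hypot(X-42,Y-42)<30
    for name,m,z in(("bar",big((val<65)&(np.hypot(X-42,Y-42)<13)),.072+dz),("plate",big(cv2.morphologyEx((t>2).astype(np.uint8)|(val<70),cv2.MORPH_CLOSE,np.ones((7,7)))),.008),("white",big((val>150)&near),.04+dz)):
        if m.sum()<20: print(name,"none");continue
        vis.append(cv2.resize(np.hstack([r[:,:,::-1],np.dstack([m*255]*3)]),None,fx=1.5,fy=1.5))
        w=P(np.argwhere(m)[:,::-1]+[x0,y0],z); rc=cv2.minAreaRect((w*1000).astype(np.float32))
        bx=cv2.boxPoints(rc); e=max([bx[1]-bx[0],bx[2]-bx[1]],key=np.linalg.norm)
        vt=np.linalg.svd(w-w.mean(0),full_matrices=False)[2]
        print(name,m.sum(),"cen",w.mean(0).round(4),"rect",np.round(rc[0],1),np.round(rc[1],1),"yaw",np.degrees(np.arctan2(e[1],e[0])).round(1),"pca",np.degrees(np.arctan2(vt[0,1],vt[0,0])).round(1))
h=len(vis)//2
cv2.imwrite(sys.argv[2],np.vstack([np.hstack(vis[:h]),np.hstack(vis[h:2*h])]))
E
python3 m.py .012 pics/m1.png
```

```text
A val pct [ 84. 138. 150. 151.]
bar 155 cen [0.5262 0.1514] rect [526.  151.6] [14.1 44.3] yaw -35.6 pca 144.2
plate 3331 cen [0.5258 0.153 ] rect [525.9 152.9] [125.2 124.9] yaw 18.1 pca -145.0
white none
B val pct [ 82. 137. 150. 151.]
bar 209 cen [ 0.5361 -0.1651] rect [ 535.9 -167.3] [44.7 24.3] yaw 6.4 pca -173.9
plate 3199 cen [ 0.5359 -0.1653] rect [ 536.  -165.1] [123.9 125. ] yaw -87.1 pca 99.6
white none
```

View pics/m1.png

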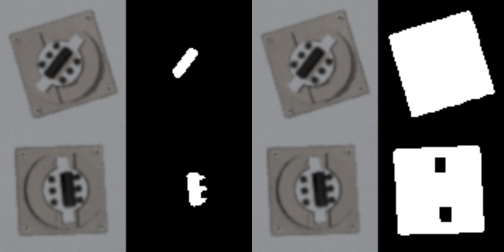

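Measured from the masks:

| Item | Position (m) | Yaw |
|---|---|---|
| Station | (0.526, 0.153) | about 18° |
| Grip bar | about (0.526, 0.152) | about −36° |

The adapter needs about +54° of turn, counterclockwise from above. I'll move over it first.

Request:
carry_out(
  steps=[-0.0336, 0, 0.0342, 0, 0, -0.0336, 0, 0.0342, 0, 0, -0.0336, 0, 0.0342, 0, 0, -0.0336, 0, 0.0342, 0, 0, -0.0336, 0, 0.0342, 0, 0, -0.0336, 0, 0.0342, 0, 0, -0.0336, 0, 0.0342, 0, 0, -0.0336, 0, 0.0342, 0, 0],
)

```text
t: 1.2
tcp_pos: [0.3457, -0.185, 0.2564]
orientation: [[0.299, 0.0, 0.954], [-0.954, -0.0, 0.299], [0.0, -1.0, 0.0]]
ft_force: [0.2, -0.7, 0.8]
width: 0.999
```

Request:
carry_out(
  steps=[-0.0336, 0, 0.0342, 0, 0, -0.0336, 0, 0.0342, 0, 0, -0.0336, 0, 0.0342, 0, 0, -0.0336, 0, 0.0342, 0, 0, -0.0336, 0, 0.0342, 0, 0, -0.0336, 0, 0.0342, 0, 0, -0.0336, 0, 0.0342, 0, 0, -0.0336, 0, 0.0342, 0, 0, 0, 0, 0, 0, 0],
)

```text
t: 2.33
tcp_pos: [0.5264, 0.1541, 0.2557]
orientation: [[0.302, -0.0, 0.953], [-0.953, 0.0, 0.302], [-0.0, -1.0, -0.0]]
ft_force: [-0.6, 0.5, 0.6]
width: 1.001
```

Request:
carry_out(
  steps=[0, 0, 0, 9, 0, 0, 0, 0, 9, 0, 0, 0, 0, 9, 0, 0, 0, 0, 9, 0, 0, 0, 0, 9, 0, 0, 0, 0, 8, 0, 0, 0, 0, 0, 0, 0, 0, 0, 0, 0],
)

```text
t: 3.32
tcp_pos: [0.5257, 0.1515, 0.2563]
orientation: [[-0.58, -0.0, 0.815], [-0.815, -0.0, -0.58], [0.0, -1.0, -0.0]]
ft_force: [-0.4, -0.4, 0.3]
width: 0.999
```

```bash
cat > w.py <<'E'
from h import *
s=sense();R=np.array(s["orientation"]);p=np.array(s["tcp_pos"])
T=np.array([.526,.1525,.084])
print(s["t"],p.round(4),"yaw",np.degrees(np.arctan2(R[1,0],R[0,0])).round(2),"q",np.round(s["joint_positions"],3),"F",np.round(s["ft_force"],2),"w",s["width"])
print("shift in tool",(R.T@(T-p)).round(4))
E
python3 w.py
```

```text
3.325 [0.5257 0.1515 0.2563] yaw -125.44 q [ 0.195  0.346  1.659 -0.     1.137  2.385] F [-0.38 -0.39  0.31] w 0.998936382378947
shift in tool [-0.001   0.1723 -0.0003]
```

Request:
carry_out(
  steps=[-0.001, 0.04, 0, 0, 0, 0, 0.04, 0, 0, 0, 0, 0.04, 0, 0, 0, 0, 0.03, 0, 0, 0, 0, 0.024, 0, 0, 0, 0, 0, 0, 0, 0, 0, 0, 0, 0, 0],
)

```text
t: 4.2
tcp_pos: [0.527, 0.1527, 0.0833]
orientation: [[-0.581, 0.001, 0.814], [-0.814, 0.0, -0.581], [-0.001, -1.0, 0.001]]
ft_force: [-0.1, -0.2, 0.6]
width: 0.999
```

```bash
python3 w.py; python3 - <<'E'
from h import *
c=read_camera("scene");cv2.imwrite("pics/s1.png",cv2.resize(c["frame"][180:320,200:400,::-1],None,fx=4,fy=4))
E
```

```text
4.2 [0.527  0.1527 0.0833] yaw -125.54 q [ 0.197  0.586  1.782 -0.     0.773  2.388] F [-0.08 -0.19  0.58] w 0.998574422114935
shift in tool [ 0.0007 -0.0007 -0.0006]
```

View pics/s1.png

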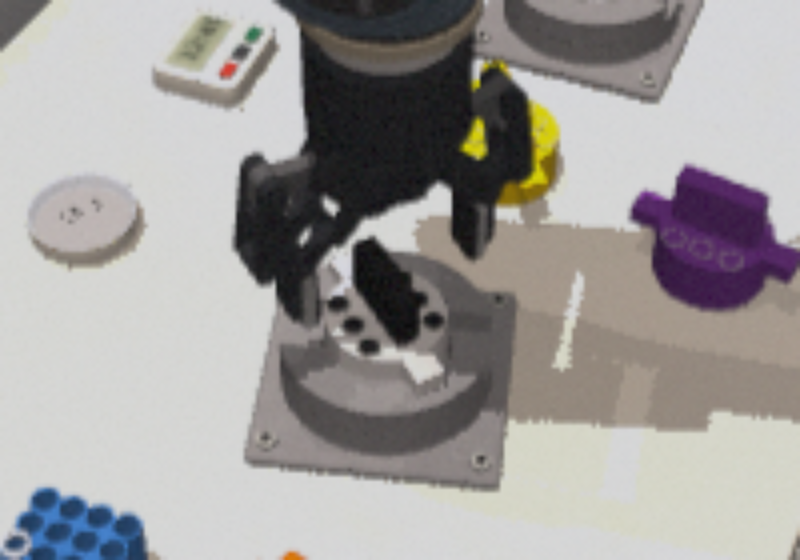

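The fingers straddle the bar on its two long sides, with the bar centred at about (385,290) in the zoom. Closing now.

Request:
carry_out(
  steps=[0, 0, 0, 0, 120, 0, 0, 0, 0, 170, 0, 0, 0, 0, 220, 0, 0, 0, 0, 255, 0, 0, 0, 0, 255, 0, 0, 0, 0, 255, 0, 0, 0, 0, 255, 0, 0, 0, 0, 255],
)

```text
t: 5.25
tcp_pos: [0.5266, 0.1527, 0.0825]
orientation: [[-0.582, 0.0, 0.813], [-0.813, 0.0, -0.582], [-0.0, -1.0, 0.0]]
ft_force: [-0.9, 0.7, 5.5]
width: 0.152
```

```bash
python3 w.py
```

```text
5.25 [0.5266 0.1527 0.0825] yaw -125.6 q [ 0.197  0.587  1.782 -0.     0.772  2.389] F [-0.89  0.68  5.52] w 0.15244207257329526
shift in tool [ 0.0005 -0.0015 -0.0004]
```

The opening is 13 mm, so the bar is held, and the press is light at 5.5 N. Turning counterclockwise, in stages.

Request:
carry_out(
  steps=[0, 0, 0, -7, 255, 0, 0, 0, -7, 255, 0, 0, 0, -7, 255, 0, 0, 0, -6, 255, 0, 0, 0, 0, 255],
)

```text
t: 5.88
tcp_pos: [0.5269, 0.1531, 0.0826]
orientation: [[-0.15, 0.001, 0.989], [-0.989, 0.001, -0.15], [-0.001, -1.0, 0.001]]
ft_force: [1.6, 3.7, 3.2]
width: 0.152
```

```bash
python3 w.py
```

```text
5.875 [0.5269 0.1531 0.0826] yaw -98.63 q [1.980e-01 5.870e-01 1.782e+00 1.000e-03 7.710e-01 1.919e+00] F [1.63 3.74 3.17] w 0.15227641689557958
shift in tool [ 0.0007 -0.0014 -0.0008]
```

Request:
carry_out(
  steps=[0, 0, 0, -7, 255, 0, 0, 0, -7, 255, 0, 0, 0, -7, 255, 0, 0, 0, -5.5, 255, 0, 0, 0, 0, 255, 0, 0, 0, 0, 255],
)

```text
t: 6.62
tcp_pos: [0.5266, 0.1536, 0.082]
orientation: [[0.304, 0.001, 0.953], [-0.953, 0.002, 0.304], [-0.001, -1.0, 0.001]]
ft_force: [2.0, 9.3, -4.1]
width: 0.151
```

```bash
python3 w.py;python3 - <<'E'
from h import *
c=read_camera("scene");cv2.imwrite("pics/s2.png",cv2.resize(c["frame"][180:320,200:400,::-1],None,fx=4,fy=4))
E
```

```text
6.625 [0.5266 0.1536 0.082 ] yaw -72.28 q [0.198 0.588 1.782 0.002 0.77  1.459] F [ 1.97  9.3  -4.07] w 0.15142984740722654
shift in tool [ 0.0009 -0.002  -0.0009]
```

View pics/s2.png

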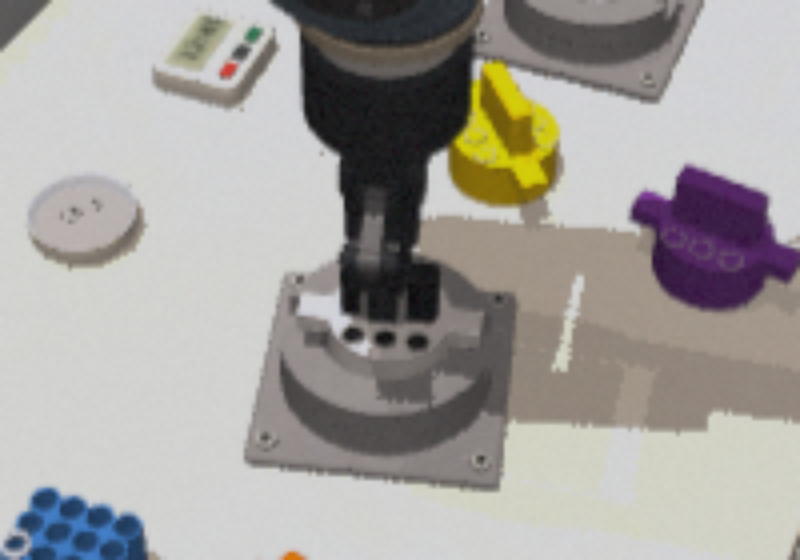

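The lugs now sit over the slots, the left one at about (320,305) and the right at (465,325). The wrist carries the weight (Fz −4 N). I'll ease 0.7 mm toward +y because of the side force, then lower gently.

Request:
carry_out(
  steps=[-0.0007, 0.002, 0, 0, 255, 0, 0.002, 0, 0, 255, 0, 0, 0, 0, 255],
)

```text
t: 7.05
tcp_pos: [0.5267, 0.1538, 0.0781]
orientation: [[0.305, 0.001, 0.952], [-0.952, 0.001, 0.305], [-0.0, -1.0, 0.002]]
ft_force: [3.1, 5.6, -2.3]
width: 0.15
```

```bash
python3 w.py
```

```text
7.05 [0.5267 0.1538 0.0781] yaw -72.26 q [1.990e-01 5.950e-01 1.783e+00 1.000e-03 7.620e-01 1.460e+00] F [ 3.07  5.56 -2.32] w 0.15036490023900068
shift in tool [ 0.001  -0.0059 -0.0011]
```

It went down 4 mm freely, so the lugs are in the slots. Continuing.

Request:
carry_out(
  steps=[-0.0004, 0.002, 0.0003, 0, 255, 0, 0.002, 0, 0, 255, 0, 0.002, 0, 0, 255, 0, 0, 0, 0, 255],
)

```text
t: 7.55
tcp_pos: [0.5266, 0.154, 0.072]
orientation: [[0.306, 0.0, 0.952], [-0.952, 0.0, 0.306], [-0.0, -1.0, 0.001]]
ft_force: [3.7, 4.4, -4.4]
width: 0.154
```

```bash
python3 w.py
```

```text
7.55 [0.5266 0.154  0.072 ] yaw -72.16 q [0.2   0.605 1.785 0.    0.751 1.459] F [ 3.68  4.39 -4.36] w 0.15395725916460662
shift in tool [ 0.0013 -0.012  -0.001 ]
```

Request:
carry_out(
  steps=[0, 0.001, 0, 0, 255, 0, 0.0005, 0, 0, 255, 0, 0, 0, 0, 255],
)

```text
t: 7.92
tcp_pos: [0.5266, 0.154, 0.0707]
orientation: [[0.306, 0.001, 0.952], [-0.952, 0.0, 0.306], [-0.0, -1.0, 0.001]]
ft_force: [2.5, 4.0, -1.7]
width: 0.15
```

```bash
python3 w.py
```

```text
7.925 [0.5266 0.154  0.0707] yaw -72.16 q [0.2   0.607 1.785 0.    0.749 1.459] F [ 2.5   4.05 -1.72] w 0.15025218078727712
shift in tool [ 0.0012 -0.0133 -0.0011]
```

It is within about 1 mm of home, so I release it there.

Request:
carry_out(
  steps=[0, 0, 0, 0, 180, 0, 0, 0, 0, 120, 0, 0, 0, 0, 60, 0, 0, 0, 0, 0, 0, 0, 0, 0, 0, 0, 0, 0, 0, 0, 0, 0, 0, 0, 0],
)

```text
t: 8.8
tcp_pos: [0.5264, 0.1539, 0.0708]
orientation: [[0.307, 0.0, 0.952], [-0.952, -0.0, 0.307], [0.0, -1.0, 0.0]]
ft_force: [0.2, 0.1, 0.9]
width: 0.996
```

Request:
carry_out(
  steps=[0, -0.02, 0, 0, 0, 0, -0.04, 0, 0, 0, 0, -0.05, 0, 0, 0, 0, -0.05, 0, 0, 0, 0, 0, 0, 0, 0],
)

```text
t: 9.43
tcp_pos: [0.5279, 0.1542, 0.2345]
orientation: [[0.308, 0.007, 0.952], [-0.952, 0.001, 0.308], [0.001, -1.0, 0.007]]
ft_force: [-0.9, 0.3, -1.3]
width: 0.999
```

Request:
carry_out(
  steps=[0.04, 0, -0.03, 0, 0, 0.04, 0, -0.03, 0, 0, 0.04, 0, -0.03, 0, 0, 0.04, 0, -0.03, 0, 0, 0.04, 0, -0.03, 0, 0, 0.04, 0, -0.02, 0, 0, 0, 0, 0, 0, 0],
)

```text
t: 10.3
tcp_pos: [0.4377, -0.1288, 0.23]
orientation: [[0.304, -0.001, 0.953], [-0.953, 0.0, 0.304], [-0.001, -1.0, -0.001]]
ft_force: [0.2, 0.5, -0.4]
width: 0.997
```

```bash
python3 w.py; python3 m.py 0 pics/m2.png; python3 - <<'E'
from h import *
c=read_camera("scene");a=c["frame"][:,:,::-1];d=read_camera("top")["frame"][:,:,::-1]
z=lambda i,u,v:cv2.resize(i[v-38:v+38,u-50:u+50],(400,300),interpolation=cv2.INTER_CUBIC)
cv2.imwrite("pics/f.png",np.vstack([np.hstack([z(d,235,247),z(d,385,245)]),np.hstack([z(a,297,265),z(a,348,178)])]))
cv2.imwrite("pics/ftop.png",d)
E
```

```text
10.3 [ 0.4377 -0.1288  0.23  ] yaw -72.29 q [-0.388  0.214  1.912 -0.     1.018  0.874] F [ 0.25  0.5  -0.43] w 0.9969554990200826
shift in tool [-0.241   0.146   0.1699]
A val pct [ 89.75 148.   161.   162.  ]
bar 138 cen [0.5247 0.1505] rect [524.7 150.6] [44.3 13.1] yaw 17.5 pca -161.3
plate 3230 cen [0.5257 0.1527] rect [526.2 152.9] [124.9 125.1] yaw -71.9 pca 104.4
white 39 cen [0.5583 0.1622] rect [555.7 160.1] [23.6 11.6] yaw 42.0 pca -128.1
B val pct [ 43. 125. 161. 162.]
bar 201 cen [ 0.5358 -0.1651] rect [ 536.3 -167.3] [42.4 24.2] yaw 1.1 pca -173.9
plate 3832 cen [ 0.5239 -0.1711] rect [ 522.6 -178.6] [152.3 148.5] yaw 3.6 pca -148.6
white 47 cen [ 0.569  -0.1606] rect [ 566.5 -160.6] [13.8 24. ] yaw -18.2 pca 152.5
```

View pics/f.png

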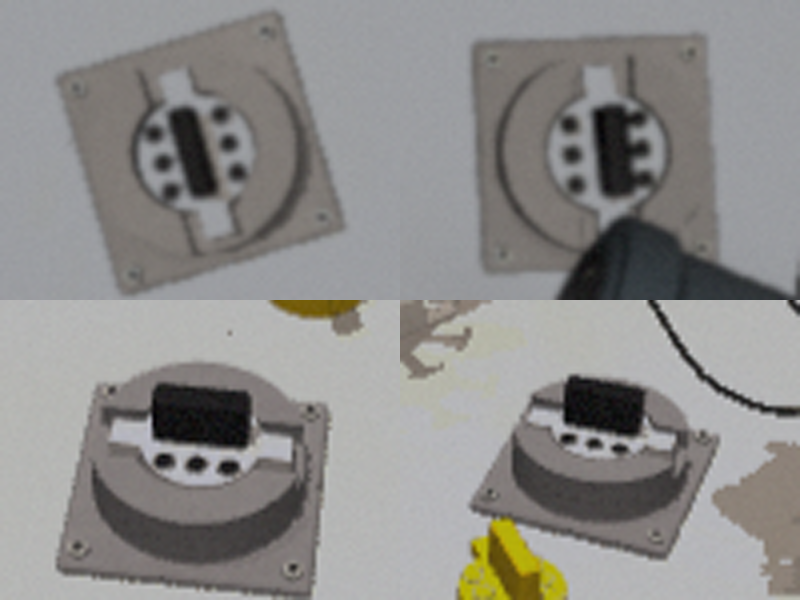

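View pics/ftop.png

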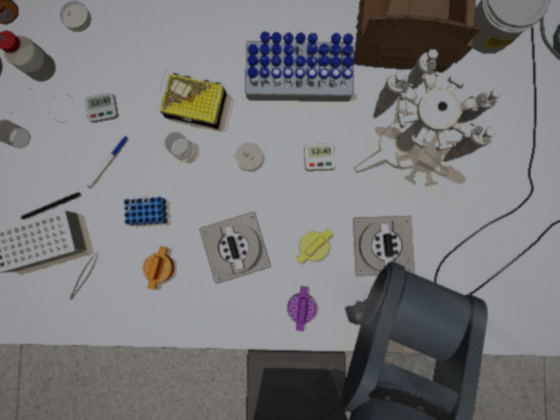

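The adapter's lugs lie inside both slots and flush with the rim, just like the neighbour. Its bar yaw is about 17.5–18.7°, against about 18° for the station. The dish, beaker and timer are where they were in the first picture, and the gripper is clear at z = 0.23.

```bash
python3 -c "
from cell import *
print(hand_in())"
```

```text
the job is handed in; nothing more can be done
None
```

The proud adapter now sits in its station with both lugs in the slots, and I've handed the job in; no verdict is reported. I gripped it by its bar, turned it about 53° counterclockwise and lowered it about 12 mm. I released it within about 1 mm of home, then moved the gripper clear.

- **Forces and time:** Wrist force readings stayed at about 10 N or less throughout, and the arm finished at about 10.3 s of the 38 s allowed.
- **Adapter:** The last pictures show it flush with the rim like its neighbour. Its bar lines up with the slots to within about 1°, and its centre measures roughly 2–3 mm from the well's centre. Part of that offset is probably the bar's visible side skewing the measurement.
- **Height:** I judged the seated height by eye and from the gripper's travel; I did not measure it across two views.
- **Neighbour and bystanders:** The neighbouring adapter's bar measured within about 1 mm of its starting place. The petri dish, beaker and timer look unmoved.
- **Checks that failed:** In the last top view the arm partly covered the neighbour's station, so its plate measurement was unusable. The white-surface mask, meant to outline the adapters' tops, caught too little to be of use.

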